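# Load the spice mill from a spouted jug and fit its crank

## Robot

A 6-joint arm with a two-finger parallel gripper is mounted at the origin on the work surface. World frame = base frame: x ahead of the robot, y to its left, z up, the work surface at z = 0. Lengths are in m, angles in rad, forces in N, time in s.
With the tool pointing down it reaches from about 0.25 to 0.775 m from the base axis. Payload 8.9 kg.
Tool frame: the origin (TCP) lies at the very end of the fingers, on their centre line; the grasp point (between the pads) lies env.tcp_to_grasp behind it (env.tcp_to_grasp is the distance from the TCP to the grasp point, in m); z points along the fingers, y is the line along which they close (so a half turn about z gives the same grasp; the last joint's range is limited). The gripper opens to 85 mm and grips with 20 to 120 N. Pads are 22 mm wide; open, the fingers measure 114 mm over their backs; the gripper's body (76 mm by 85 mm) begins 54 mm behind the grasp point. The pads swing forward as they close: fully open they stand 13 mm farther back than shut.
Start: joints at [-1.419, 0.291, -0.153, 1.127, 0, 1.431], TCP at [0.151, -0.503, 0.231] pointing down, gripper open.
Joint ranges: [-2.52, 2.52], [-0.91, 1.74], [-1.3, 1.37], [-1.96, 2.02], [-1.52, 1.47], [-3.14, 3.14]. Speed limits (rad/s): [2.22, 2.22, 2.79, 3.14, 3.14, 3.14].

## Interface

Orientations are given as a unit quaternion [w, x, y, z].
In Python, from rig import env, set_gripper, ik, snapshot, calibration, order, spotter, telemetry gives the robot as it stands. Calls block until the motion is done:
- env.movep(position, orientation): joint-space move of the TCP to a pose.
- env.movel(position, frame=None, rate=0.15, threshold=None): straight line of the TCP; frame=None keeps the orientation; rate is the mean speed in m/s. With threshold (N) it stops when the force on the tool has changed by that much, and returns True; else False.
- env.move_joints(angles): joint-space move.
- set_gripper(opening, strength=None): finger opening in m; strength is the grip in N (None keeps the last); returns when the fingers have stopped.
- env.dwell(seconds).
- ik(position, orientation): joint angles nearest the present ones, or None.
- snapshot(name): name is "side" or "top" or "wrist"; returns (picture, depth): 400x640x3 uint8, blue, green, red; 400x640 float32, m along the optical axis (not along the pixel's ray), 0 where there is no reading.
- calibration(name): a dict with "intrinsics" (3x3 intrinsics, pixels), "D" ([k1, k2, p1, p2, k3] as OpenCV has them; the pictures are not rectified), "world_from_camera" (4x4, takes a point from camera to world coordinates); the wrist camera has in their place "T_tool_cam" (4x4, takes a point from camera to tool coordinates, whose origin is the TCP and whose axes are the flange's). Camera axes: x right, y down, z forward; pixel columns grow to the right and rows downward; lengths in m; the calibration is good to about 2 mm. A picture is of the moment at which its call begins: read the wrist's pose just before it. calibration takes no time and is no camera call.
A pose or a line that the arm cannot do raises env.Unreachable and nothing moves.
- order.sign_off(): hands the job in; it is judged then, once.
Trained networks look in the newest picture that a camera, given by its name, has taken for a name from the list of things; names that differ only in an ending like _2 or _b are one class to them, and where a whole thing is asked for, a point or a joint stands for the part that bears it (a point fixed in the world has none). Each returns a list of dicts, best first, with "p" (0 to 1); they miss things now and then, are a little off and sometimes report something else, mostly with a low value. They report only what shows in the picture. A call takes as long as a camera call. They do not tell look-alikes from the thing itself.
- spotter.masks_of(camera, name): "pixels" (400x640 bool, what is visible of it) and "uv" ([column, row] in pixels, amid what is visible of it).
- spotter.landmark_of(camera, name): "uv" ([column, row] in pixels: a listed point, or the origin of a listed thing).
Readings, each from a call of its own:
- telemetry.read_time_s(): time.
- telemetry.read_joint_positions(): joint angles.
- telemetry.read_qvel(): joint speeds.
- telemetry.read_joint_torque(): joint torques, N m.
- telemetry.read_tcp_pos(): TCP position.
- telemetry.read_ee_rot(): TCP orientation.
- telemetry.read_contact_force(): force on the tool from outside, world axes, zero at the start.
- telemetry.read_torque(): the same for the moment, N m.
- telemetry.read_finger_gap(): finger opening in m.
- telemetry.read_grasp_force(): force on a finger pad.
Only numpy, scipy, OpenCV 4.12 (cv2) and the standard library are available. Lean on these libraries where they do the work, as an engineer would, in place of code of your own. Each camera call takes 0.05 s, during which the arm holds its last target. There are 200 camera calls.

## Task

Get the hand spice mill ready: put every nutmeg into its open hopper, tipping the ones in the steel jug out over the jug's spout (do not tip the jug anywhere but with its spout over the hopper) and adding any that lie on the plate, then stand the jug upright on its cork mat again. Once all the nutmegs are in, fit the loose crank on the mill's drive shaft, turned so that its slots mesh with the splines and it drops fully home, and turn the crank half a turn or a little more, either way, so that it drives the shaft. Leave the crank in place on the shaft, and do not shift or knock over anything else on the worktop.

Things in the scene. Friction and masses are not known exactly. Their poses are not given: they have to be found in the camera images.
- hopper_rim (a point): Spice mill, fixed to the worktop: wooden box 146 mm square (foot 164 mm), 96 mm high, with an open steel bowl, the hopper, on top. This point: centre of the hopper's mouth, 150 mm above the worktop; axes are the mill's (z up). Hopper 134 mm across inside at the rim, 86 mm at the floor, 50 mm deep, wall 3 mm. The drive shaft stands up through its middle.
- drive (a joint): Angle of the mill's vertical drive shaft, positive anticlockwise from above; it stays where it is left (about 0.04 N m of friction) and turns either way without stop. At 0 the four splines lie along the mill's own x and y axes. Starts between -0.8 and 0.8.
- drive_seat (a point): On the shaft's axis, on top of its collar (34 mm across) on which the fitted crank rests, 155 mm above the worktop; x and y lie along the splines and turn with the shaft. Above the collar the shaft is a cross of two blades, each 26 mm long, 6 mm thick, 15 mm high, then a slimmer tip 5 mm high (21 x 3 mm); its top is 175 mm above the worktop.
- drive_spline (a point): End of one spline, 13 mm from the shaft's axis along the shaft's +x and 162 mm above the worktop; it turns with the shaft. (Half a turn carries it 26 mm.)
- crank_hub (a point): Loose steel crank, 0.21 kg, lying on the worktop slots down, arm level. This point: centre of its square hub, 34 x 34 mm, 32 mm high (16 mm above the underside). x points along the flat arm to the knob, z up. Arm: 14 mm wide, 6 mm thick, its middle 11 mm above this point, from 18 mm behind the hub's axis to 100 mm out. The hub's four flat sides face its x and y.
- crank_foot (a point): Centre of the underside of the crank's hub; axes as crank_hub. Two crossed slots, 10 mm wide, 22 mm deep, run along its x and y, open below and at the sides, so it fits the splines at every quarter turn, with 2 mm play each side (about 8 degrees). Fully home it rests on the shaft's collar; if the splines do not mesh it stays 20 mm higher.
- crank_knob (a point): Middle of the crank's red upright knob, a cylinder 22 mm across and 36 mm high, 95 mm from the hub's axis and 36 mm above the hub's centre. It does not spin on the arm.
- jug_mid (a point): Stainless steel jug, 0.26 kg, 86 mm across the rim, 72 mm across the foot, 95 mm high, wall 3 mm. This point is on its axis 47.5 mm above its underside. x points to the spout, -x to the handle, z up through the mouth. It starts on the cork mat with three nutmegs in it, which roll out when it is tipped 90 to 120 degrees.
- jug_spout (a point): Tip of the jug's flared spout, 65 mm from the jug's axis (x) and 103 mm above its underside; the spout's channel is about 40 mm wide inside. Axes are the jug's.
- jug_handle (a point): Grip point on the jug's black handle: an upright bar 12 mm wide (jug's y), 14 mm thick (jug's x), 68 mm high (22 to 90 mm above the underside), 71 mm behind the jug's axis, 20 mm clear of the wall. This point is the middle of the bar's section, 62 mm above the jug's underside. Axes are the jug's.
- mat: Round cork mat, 150 mm across and 4 mm thick, fixed; origin at the centre of its underside on the worktop.
- plate: Shallow round steel plate, fixed, 148 mm across at the foot, 168 mm at the rim, rim 12 mm high, floor 4 mm thick; origin at the centre of its underside on the worktop. It carries one to three nutmegs.
- nutmeg1_mid (a point): Middle of a brown nutmeg, an oval 25 mm thick and 31 mm long (along its x), 10 g; in the jug at the start.
- nutmeg2_mid (a point): Middle of a brown nutmeg, an oval 25 mm thick and 31 mm long (along its x), 10 g; in the jug at the start.
- nutmeg3_mid (a point): Middle of a brown nutmeg, an oval 25 mm thick and 31 mm long (along its x), 10 g; in the jug at the start.
- nutmeg4_mid (a point): Middle of a brown nutmeg, an oval 25 mm thick and 31 mm long (along its x), 10 g; on the plate at the start, if it is there at all (absent ones read None).
- nutmeg5_mid (a point): Middle of a brown nutmeg, an oval 25 mm thick and 31 mm long (along its x), 10 g; on the plate at the start, if it is there at all (absent ones read None).
- nutmeg6_mid (a point): Middle of a brown nutmeg, an oval 25 mm thick and 31 mm long (along its x), 10 g; on the plate at the start, if it is there at all (absent ones read None).
- masala_box: Bystander: round stainless masala box with lid, 186 mm across, 83 mm high; origin at its underside.
- jar1: Bystander: clear plastic jar with red cap, 76 mm across, 107 mm high; origin at its underside.
- jar2: Bystander: clear plastic jar with red cap, 76 mm across, 107 mm high; origin at its underside.
- tumbler: Bystander: steel tumbler, 72 mm across, 95 mm high; origin at its underside.
- mortar: Bystander: stone mortar, 110 mm across, 70 mm high, with its pestle rising to 125 mm; origin at its underside.
- ladle: Bystander: aluminium ladle lying with its bowl (76 mm across) at the origin and the 250 mm handle along its x.
Not all that is in view belongs to the job. Several things have the shape of the mat; the one meant has the colours described above.

How it is judged:
By the outcome, as a careful person would: the job done as asked, in the order asked, and still so for the second after the job is handed in, with the robot touching nothing.
Of nutmeg4, nutmeg5, nutmeg6 only 1 to 3 are there at a start; the rules pass over those that are not, and their reading is None.
At some moment in a run one of crank, jug may be knocked a few centimetres aside while the robot is not near it.
It also fails if it takes over 210 s, if anything falls off the work surface, if the arm or the gripper's body presses on something with over 40 N, if the wrist force passes 120 N, or if a joint passes its speed limit or range.

## Working session

There is one attempt and no reset: what is moved stays moved. The work goes in short steps, each a Python script; the robot and the scene stay as the last script left them, time stands still between calls to the robot, and variables do not carry over. Pictures are saved under pics/ and viewed, at most 14 in all, crops included, and the job is handed in when it is done.

```bash
ls; mkdir -p pics; cat > h.py <<'E'
import numpy as np, cv2
from scipy.spatial.transform import Rotation as R
from rig import env,set_gripper,ik,snapshot,calibration,order,spotter,telemetry
def q2R(q): return R.from_quat([q[1],q[2],q[3],q[0]])
def R2q(r): x,y,z,w=r.as_quat(); return [w,x,y,z]
def down(yaw): # tool z down, tool y axis at heading yaw (closing line)
    y=np.array([np.cos(yaw),np.sin(yaw),0]); z=np.array([0,0,-1.]); x=np.cross(y,z)
    return R.from_matrix(np.stack([x,y,z],1))
def wfc(cam):
    c=calibration(cam)
    if cam!='wrist': return c,np.array(c['world_from_camera'])
    T=np.eye(4);T[:3,:3]=q2R(telemetry.read_ee_rot()).as_matrix();T[:3,3]=telemetry.read_tcp_pos()
    return c,T@np.array(c['T_tool_cam'])
def ray(c,T,uv):
    p=cv2.undistortPoints(np.array([[uv]],float),np.array(c['intrinsics'],float),np.array(c['D'],float))[0,0]
    return T[:3,3],T[:3,:3]@np.array([p[0],p[1],1.])
def onz(c,T,uv,z):
    o,d=ray(c,T,uv); return o+d*(z-o[2])/d[2]
def cloud(c,T,depth,mask):
    v,u=np.nonzero(mask&(depth>0))
    p=cv2.undistortPoints(np.stack([u,v],1).astype(float)[:,None],np.array(c['intrinsics'],float),np.array(c['D'],float))[:,0]
    d=depth[v,u]; return (np.c_[p*d[:,None],d])@T[:3,:3].T+T[:3,3]
E
python3 - <<'E'
from h import *
print(env.tcp_to_grasp,telemetry.read_time_s())
for cam in('top','side'):
    im,d=snapshot(cam); cv2.imwrite(f'pics/{cam}0.png',im); c,T=wfc(cam)
    print(cam,T[:3,3].round(3))
    for n,z in dict(hopper_rim=.15,drive_seat=.155,drive_spline=.162,crank_hub=.016,crank_foot=0,crank_knob=.052,jug_mid=.0515,jug_spout=.107,jug_handle=.066,mat=0,plate=0,nutmeg4_mid=.017,nutmeg1_mid=.02,masala_box=0,jar1=0,tumbler=0,mortar=0,ladle=0).items():
        for r in spotter.landmark_of(cam,n)[:4]:
            print(n,round(r['p'],2),np.round(r['uv'],1),onz(c,T,r['uv'],z)[:2].round(3))
E
```

```text
pics
0.0187 0.0
top [ 0.315 -0.003  1.693]
hopper_rim 0.76 [301.1 215.8] [0.488 0.025]
drive_spline 0.47 [299.2 214.1] [0.493 0.03 ]
crank_hub 0.54 [371.  169.1] [ 0.661 -0.22 ]
crank_foot 0.27 [312.6 134.1] [ 0.796 -0.02 ]
crank_knob 0.56 [376.  142.9] [ 0.745 -0.236]
crank_knob 0.23 [395.8 248.3] [ 0.383 -0.287]
jug_mid 0.81 [400.4 228.9] [ 0.447 -0.306]
jug_spout 0.87 [396.3 247.9] [ 0.382 -0.279]
jug_handle 0.7 [410.7 208.5] [ 0.513 -0.341]
jug_handle 0.57 [301.7 214.5] [0.502 0.024]
mat 0.91 [398.2 230.4] [ 0.446 -0.307]
mat 0.86 [390.7 288.5] [ 0.249 -0.273]
mat 0.76 [455.6 255. ] [ 0.356 -0.503]
plate 0.88 [217.5 240.2] [0.428 0.317]
plate 0.51 [221.3 231.2] [0.458 0.303]
nutmeg4_mid 0.42 [221.9 251.8] [0.387 0.298]
nutmeg1_mid 0.58 [397.3 228.3] [ 0.452 -0.301]
masala_box 0.74 [312.2 133.7] [ 0.797 -0.018]
jar1 0.97 [184.7 170.5] [0.675 0.433]
jar1 0.94 [425.8 158.6] [ 0.698 -0.418]
tumbler 0.95 [245.9 172.4] [0.663 0.217]
tumbler 0.42 [157.1 192. ] [0.601 0.529]
mortar 0.74 [461.1 196.3] [ 0.56  -0.536]
mortar 0.55 [401.4 226. ] [ 0.461 -0.319]
ladle 0.61 [156.1 191.6] [0.602 0.533]
ladle 0.19 [182.  169.9] [0.677 0.443]
side [-0.552  0.921  1.297]
hopper_rim 0.71 [321.1 196.9] [0.491 0.032]
hopper_rim 0.2 [275.1 276.9] [0.302 0.38 ]
drive_spline 0.61 [322.2 195.6] [0.483 0.034]
crank_hub 0.66 [344.1 179.1] [ 0.635 -0.218]
crank_foot 0.68 [339.9 177.2] [ 0.672 -0.228]
crank_knob 0.6 [328.6 160. ] [ 0.743 -0.228]
jug_spout 0.72 [338.1 177.9] [ 0.572 -0.125]
jug_handle 0.26 [201.7 255.6] [0.606 0.468]
mat 0.65 [438.6 186.3] [ 0.352 -0.488]
plate 0.7 [273.3 276.3] [0.42  0.313]
nutmeg4_mid 0.52 [282.5 278.8] [0.378 0.304]
masala_box 0.96 [283.3 185.4] [ 0.789 -0.016]
jar1 0.65 [199.9 255.6] [0.672 0.449]
tumbler 0.67 [253.6 228. ] [0.661 0.224]
ladle 0.94 [188.9 279.4] [0.601 0.533]
ladle 0.25 [340.6 178.1] [ 0.665 -0.226]
```

```bash
python3 -c "
import cv2
im=cv2.imread('pics/top0.png')
cv2.imwrite('pics/top0c.png',cv2.resize(im[110:320,130:490],(800,467),interpolation=cv2.INTER_CUBIC))"
```

```text
(no output)
```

View pics/top0c.png

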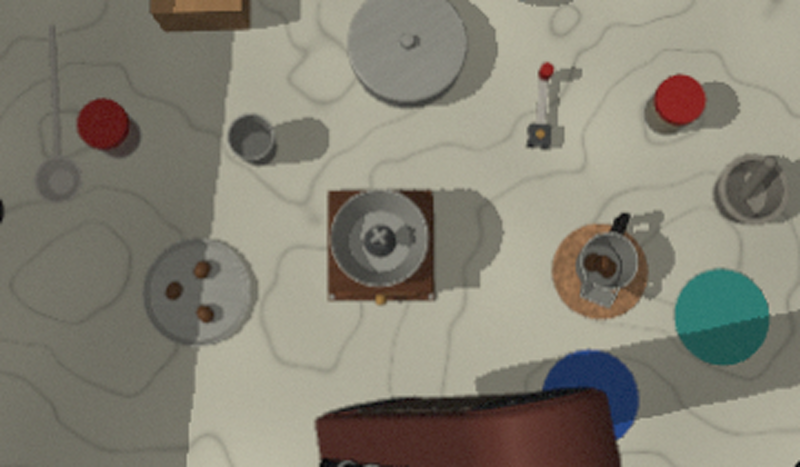

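View pics/side0.png

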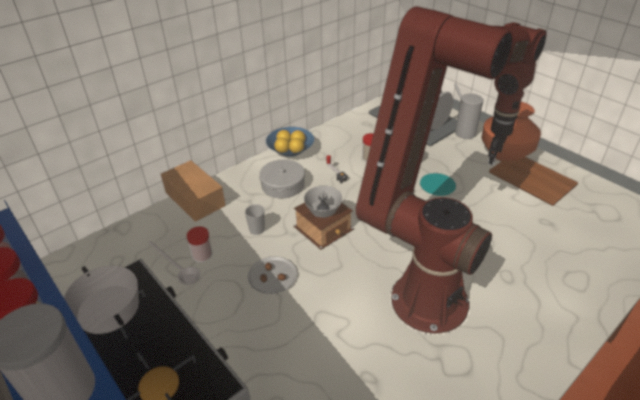

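Three mat-shaped discs are in the top picture: tan cork (398,230) with the jug on it, blue (391,288) and teal (456,255). The tan one matches "cork", as the enlarged crop confirms. The jug's spout points towards the robot. The crank is at (371,169) with its knob at (376,143). Three nutmegs lie on the plate, around (217,240).

Next I look at the plate and the hopper from close up.

```bash
python3 - <<'E'
from h import *
print(np.round(calibration('wrist')['T_tool_cam'],3).tolist())
r0=q2R(telemetry.read_ee_rot()); print(r0.as_matrix().round(2).tolist())
env.movep([.35,-.1,.38],R2q(down(0)))
print(np.round(telemetry.read_joint_positions(),2))
env.movep([.40,.25,.33],R2q(down(0)))
print(np.round(telemetry.read_joint_positions(),2))
im,d=snapshot('wrist'); c,T=wfc('wrist'); cv2.imwrite('pics/w1.png',im)
for r in spotter.masks_of('wrist','nutmeg4_mid')[:6]:
    P=cloud(c,T,d,r['pixels']); print('nut',round(r['p'],2),np.round(r['uv']),r['pixels'].sum(),onz(c,T,r['uv'],.017).round(4),np.median(P,0).round(4) if len(P) else 0, P[:,2].max().round(3) if len(P) else 0)
for n,z in dict(plate=0,hopper_rim=.15,drive_seat=.155,drive_spline=.162).items():
    for r in spotter.landmark_of('wrist',n)[:2]: print(n,round(r['p'],2),np.round(r['uv']),onz(c,T,r['uv'],z)[:2].round(4))
print(telemetry.read_time_s())
E
```

```text
[[0.001, -0.948, -0.317, 0.082], [1.0, 0.001, 0.001, -0.001], [-0.0, -0.317, 0.948, -0.142], [0.0, 0.0, 0.0, 1.0]]
[[0.96, 0.29, 0.0], [0.29, -0.96, -0.0], [0.0, 0.0, -1.0]]
[-0.48 -0.06 -0.18  1.46 -0.    1.09]
[ 0.4   0.15 -0.08  1.34 -0.    1.97]
nut 0.72 [309. 114.] 357 [0.3893 0.2967 0.017 ] [0.3904 0.2997 0.025 ] 0.03
plate 0.67 [335.  97.] [0.4241 0.3178]
plate 0.35 [359. 106.] [0.456  0.3056]
drive_spline 0.9 [402. 354.] [0.4978 0.038 ]
5.2667
```

View pics/w1.png

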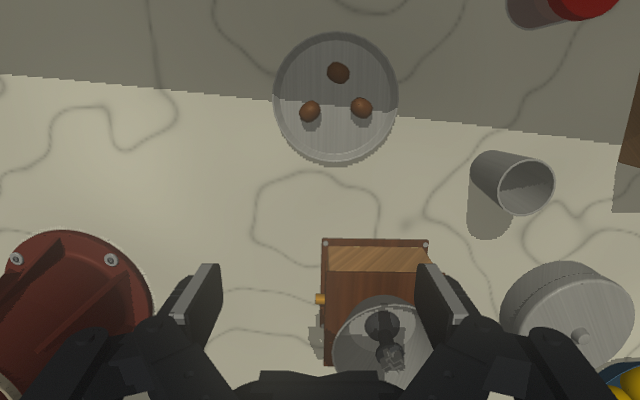

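The nutmegs are at (309,111), (361,107) and (338,72), well clear of the plate's rim. I'll take a closer depth look to get their centres and axes.

```bash
cat >> h.py <<'E'
def nuts(pc,zmin=.018):
    im,d=snapshot('wrist'); c,T=wfc('wrist')
    P=cloud(c,T,d,np.ones(d.shape,bool)); V=np.nonzero((d>0).ravel())[0]
    k=(np.hypot(P[:,0]-pc[0],P[:,1]-pc[1])<.07)&(P[:,2]>zmin)&(P[:,2]<.05)
    m=np.zeros(d.size,np.uint8); m[V[k]]=1; m=m.reshape(d.shape)
    n,lab,st,ce=cv2.connectedComponentsWithStats(m); out=[]
    for i in range(1,n):
        if st[i,4]<100: continue
        Q=cloud(c,T,d,lab==i); h=(Q[:,:2].min(0)+Q[:,:2].max(0))/2
        (cx,cy),(a,b),ang=cv2.minAreaRect((Q[:,:2]*1000).astype(np.float32))
        w,v=np.linalg.eigh(np.cov(Q[:,:2].T)); s=v[:,0]
        out.append(dict(c=np.array([cx,cy])/1000,short=np.arctan2(s[1],s[0]),sz=np.sqrt(w)*1000,ab=(a,b),n=len(Q),ztop=Q[:,2].max()))
    return im,out
E
python3 - <<'E'
from h import *
env.movep([.425,.345,.2],R2q(down(0)))
im,o=nuts((.425,.318)); cv2.imwrite('pics/w2.png',im)
for x in o: print({k:np.round(v,3) for k,v in x.items()})
for r in spotter.landmark_of('wrist','nutmeg4_mid'):
    c,T=wfc('wrist'); print(round(r['p'],2),np.round(r['uv']),onz(c,T,r['uv'],.0165)[:2].round(4))
for r in spotter.landmark_of('wrist','plate')[:1]: print(onz(c,T,r['uv'],0)[:2])
E
```

```text
{'c': array([0.426, 0.349]), 'short': np.float64(-1.98), 'sz': array([5.957, 7.343]), 'ab': array([23.557, 29.747]), 'n': np.int64(585), 'ztop': np.float64(0.03)}
{'c': array([0.458, 0.306]), 'short': np.float64(-1.995), 'sz': array([5.927, 7.267]), 'ab': array([24.67 , 27.997]), 'n': np.int64(527), 'ztop': np.float64(0.03)}
{'c': array([0.391, 0.302]), 'short': np.float64(-0.933), 'sz': array([5.965, 7.2  ]), 'ab': array([28.155, 23.065]), 'n': np.int64(521), 'ztop': np.float64(0.029)}Traceback (most recent call last):
  File "<stdin>", line 7, in <module>
NameError: name 'c' is not defined
```

View pics/w2.png

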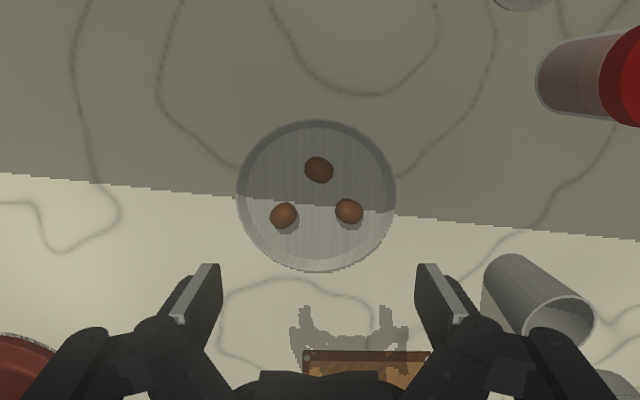

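Three nutmegs measured cleanly. Next I measure the hopper, then pick and drop them.

```bash
cat >> h.py <<'E'
def goto(p,yaw,lin=False,**k):
    q=R2q(down(yaw)); 
    if lin: return env.movel(p,q,**k)
    env.movep(p,q)
def hopper():
    im,d=snapshot('wrist'); c,T=wfc('wrist'); P=cloud(c,T,d,np.ones(d.shape,bool))
    k=(abs(P[:,2]-.1495)<.003)&(np.hypot(P[:,0]-.49,P[:,1]-.03)<.1); Q=P[k]
    from scipy.optimize import least_squares
    s=least_squares(lambda x:np.hypot(Q[:,0]-x[0],Q[:,1]-x[1])-x[2],[.49,.03,.068],loss='soft_l1',f_scale=.002)
    return im,s.x,P
E
python3 - <<'E'
from h import *
goto([.485,.06,.36],0)
im,x,P=hopper(); cv2.imwrite('pics/h1.png',im); print('hopper',x.round(4)); H=x[:2]
k=(P[:,2]>.163)&(np.hypot(P[:,0]-H[0],P[:,1]-H[1])<.03); print('shaft',P[k].mean(0),k.sum(),P[k][:,2].max()); 
np.save('shaft.npy',P[k]); np.save('H.npy',H)
L=[((.458,.306),-1.995,0),((.426,.349),-1.98,90),((.391,.302),-.933,180)]
for i,(c,s,a) in enumerate(L):
    yaw=(s+np.pi/2)%np.pi-np.pi/2
    set_gripper(.05,30)
    print('y',yaw)
    goto([*c,.12],yaw); hit=goto([*c,.005],yaw,True,rate=.1,threshold=15)
    g=set_gripper(0,30); print(i,hit,'gap',telemetry.read_finger_gap(),telemetry.read_grasp_force(),telemetry.read_tcp_pos())
    goto([*c,.1],yaw,True,rate=.2); print('lifted gap',telemetry.read_finger_gap())
    if telemetry.read_finger_gap()<.015: print('MISSED'); break
    a=np.deg2rad(a); d=H+.042*np.array([np.cos(a),np.sin(a)]); yw=(a+np.pi)%np.pi-np.pi/2
    goto([.45,.17,.26],yw); goto([*d,.23],yw); goto([*d,.16],yw,True,rate=.12)
    set_gripper(.045); env.dwell(.1); goto([*d,.24],yw,True,rate=.2)
    print(telemetry.read_time_s())
goto([H[0],H[1]+.03,.36],0); im,_=snapshot('wrist'); cv2.imwrite('pics/h2.png',im)
E
```

```text
hopper [0.4859 0.0293 0.0672]
shaft [0.48582502 0.03108395 0.17043304] 299 0.1753487510866381
y 1.146592653589793
0 False gap 0.02355900241495628 29.303835332393646 [0.45832347 0.30614592 0.00547441]
lifted gap 0.023066543878203314
21.25
y 1.1615926535897931
1 False gap 0.023871316158721775 29.30855691432953 [0.42633338 0.34918862 0.00547481]
lifted gap 0.02356920489495047
28.7583
y -0.933
2 False gap 0.023815068663921062 29.305348098278046 [0.39137001 0.30219688 0.00543082]
lifted gap 0.023279406116337133
44.075
```

View h2.

View pics/h2.png

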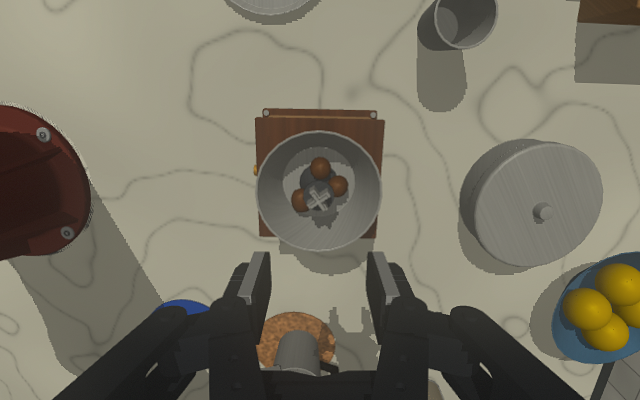

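```bash
python3 - <<'E'
from h import *
P=np.load('shaft.npy');print(telemetry.read_time_s())
z=P[:,2]; 
import collections
img=np.zeros((400,400,3),np.uint8)
c=P.mean(0)
for p in P: cv2.circle(img,(int(200-(p[1]-c[1])*10000*1),int(200-(p[0]-c[0])*10000)),3,(255*(p[2]>.172),255*(p[2]<.172),80),-1)
Q=P[:,:2]-c[:2]; th=np.arctan2(Q[:,1],Q[:,0]); r=np.hypot(*Q.T); k=r>.007
m=np.sum(r[k]**2*np.exp(4j*th[k])); print('angle mod 90',np.rad2deg(np.angle(m)/4), abs(m)/np.sum(r[k]**2))
# jug from top
for nm in('top',):
    snapshot(nm); c_,T=wfc(nm)
    for n,zz in dict(jug_mid=.0515,jug_spout=.107,jug_handle=.066,mat=0,crank_hub=.016,crank_knob=.052).items():
        for r_ in spotter.landmark_of(nm,n)[:2]: print(n,round(r_['p'],2),onz(c_,T,r_['uv'],zz)[:2].round(4))
E
```

```text
45.4667Traceback (most recent call last):
  File "<stdin>", line 7, in <module>
cv2.error: OpenCV(4.12.0) :-1: error: (-5:Bad argument) in function 'circle'
> Overload resolution failed:
>  - Scalar value for argument 'color' is not numeric
>  - Scalar value for argument 'color' is not numeric
```

All three plate nutmegs are in the hopper, at (300,200), (320,167) and (339,186). Next is the jug: locate it from close up and check that the pouring poses are reachable.

```bash
cat >> h.py <<'E'
GJ=np.array([-.071,0,.062])
def jugtool(o,psi,th):
    """tool pose for jug underside centre o, heading psi, tilt th (spout down)"""
    J=R.from_euler('ZY',[psi,th]); 
    Tl=J*R.from_matrix(np.array([[-1,0,0],[0,1,0],[0,0,-1.]]))  # tool x=-jug x, z=-jug z
    g=np.array(o)+J.apply(GJ); return g+env.tcp_to_grasp*Tl.apply([0,0,1]),R2q(Tl)
def spoutpose(s,psi,th):
    J=R.from_euler('ZY',[psi,th]); return jugtool(np.array(s)-J.apply([.065,0,.103]),psi,th)
E
python3 - <<'E'
from h import *
P=np.load('shaft.npy');H=np.load('H.npy')
Q=P[:,:2]-P[:,:2].mean(0); th=np.arctan2(Q[:,1],Q[:,0]); r=np.hypot(*Q.T); k=r>.007
m=np.sum(r[k]**2*np.exp(4j*th[k])); print('spline mod 90',np.rad2deg(np.angle(m)/4), abs(m)/np.sum(r[k]**2))
az=np.arctan2(H[1],H[0])
for dpsi in(0,.2,-.2):
  psi=az+np.pi+dpsi; u=np.array([np.cos(psi),np.sin(psi),0])
  res=[]
  for t in np.deg2rad([0,30,60,90,105,115]):
    s=np.array([*H,.175+.125*max(0,1-t/1.3)])-.028*u
    p,q=spoutpose(s,psi,t); j=ik(p,q); res.append(None if j is None else np.round(j,2).tolist())
  print(dpsi,res)
psi=2.75; u=np.array([np.cos(psi),np.sin(psi)])
goto([*(np.array([.447,-.306])-.032*u),.3],psi+np.pi/2)
print(np.round(telemetry.read_joint_positions(),2))
im,d=snapshot('wrist'); cv2.imwrite('pics/j1.png',im); c,T=wfc('wrist')
for n,zz in dict(jug_mid=.0515,jug_spout=.107,jug_handle=.066,mat=0).items():
    for r_ in spotter.landmark_of('wrist',n)[:2]: print(n,round(r_['p'],2),np.round(r_['uv']),onz(c,T,r_['uv'],zz)[:2].round(4))
P=cloud(c,T,d,np.ones(d.shape,bool)); k=(np.hypot(P[:,0]-.447,P[:,1]+.306)<.12)&(P[:,2]>.08)&(P[:,2]<.12)
np.save('jug.npy',P[k]); Q=P[k&(P[:,2]>.096)&(P[:,2]<.1015)]
from scipy.optimize import least_squares
s=least_squares(lambda x:np.hypot(Q[:,0]-x[0],Q[:,1]-x[1])-x[2],[.447,-.306,.042],loss='soft_l1',f_scale=.001).x;print('rim',s.round(4))
B=P[k]; dd=np.hypot(B[:,0]-s[0],B[:,1]-s[1]); far=B[dd>.06]
for nm,f in(('spoutside',far[(far[:,:2]-s[:2])@u>0]),('handleside',far[(far[:,:2]-s[:2])@u<0])):
    if len(f): w=f[:,:2].mean(0)-s[:2]; print(nm,len(f),f.mean(0).round(4),np.arctan2(w[1],w[0]))
print(telemetry.read_time_s())
E
```

```text
spline mod 90 34.15386283699173 0.7867708464630547
0 [[-0.05, 0.54, 0.25, 1.28, 0.0, 3.03], [-0.09, 0.15, -0.4, 0.5, 0.07, 3.01], [-0.15, -0.02, -1.04, -0.49, 0.18, 3.04], None, None, None]
0.2 [[-0.0, 0.53, 0.24, 1.28, 0.0, 2.88], [-0.08, 0.15, -0.4, 0.52, 0.17, 2.84], [-0.22, -0.01, -1.02, -0.43, 0.41, 2.89], None, None, None]
-0.2 [[-0.1, 0.53, 0.24, 1.28, 0.0, -3.1], [-0.09, 0.15, -0.41, 0.49, -0.02, -3.1], [-0.07, -0.01, -1.04, -0.5, -0.06, -3.11], None, None, None]
[-0.72  0.36  0.12  1.34  0.    2.82]
jug_mid 0.91 [317. 184.] [ 0.4502 -0.3046]
jug_spout 0.86 [316. 253.] [ 0.392  -0.2794]
jug_handle 0.7 [324. 126.] [ 0.5122 -0.3384]
mat 0.84 [359. 296.] [ 0.2474 -0.2896]
mat 0.62 [474. 177.] [ 0.3651 -0.4998]
rim [ 0.4451 -0.3059  0.0436]
spoutside 122 [ 0.39   -0.2819  0.1064] 2.730806939693927
handleside 241 [ 0.5102 -0.3346  0.0926] -0.41568338758498524
47.1417
```

View pics/j1.png

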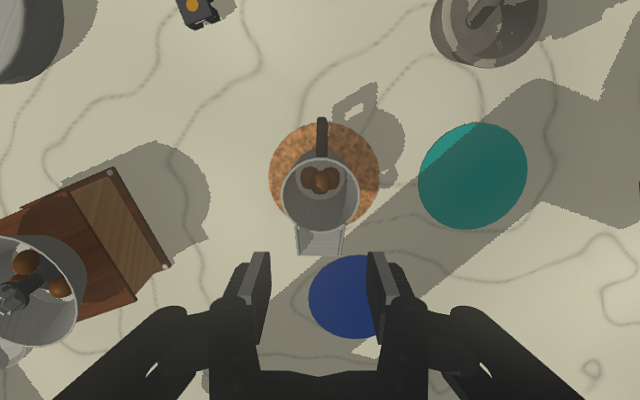

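```bash
cat >> h.py <<'E'
def jugtool(o,psi,th,a=0,flip=0):
    J=R.from_euler('ZY',[psi,th]); z=np.array([np.sin(a),0,-np.cos(a)]); y=np.array([0,-1. if flip else 1.,0])
    Tl=J*R.from_matrix(np.stack([np.cross(y,z),y,z],1))
    g=np.array(o)+J.apply(GJ); return g+env.tcp_to_grasp*Tl.apply([0,0,1]),R2q(Tl)
def spoutpose(s,psi,th,a=0,flip=0):
    J=R.from_euler('ZY',[psi,th]); return jugtool(np.array(s)-J.apply([.065,0,.103]),psi,th,a,flip)
E
python3 - <<'E'
from h import *
import time
H=np.load('H.npy');t0=time.time()
for a in np.deg2rad([0,20,40,60]):
 for fl in(0,1):
  g=ik(*jugtool([.4451,-.3059,.004],2.728,0,a,fl)); 
  if g is None: print('nograsp',round(np.rad2deg(a)),fl); continue
  for psi in np.deg2rad(np.arange(-180,180,20)):
    u=np.array([np.cos(psi),np.sin(psi),0]); ok=[];js=[]
    for t in np.deg2rad([115,100,80,50,20,0]):
      s=np.array([*H,.18+.125*max(0,1-t/1.3)])-.028*u
      j=ik(*spoutpose(s,psi,t,a,fl))
      if j is None: break
      js.append(np.round(j,2).tolist())
    if len(js)>=5: print(round(np.rad2deg(a)),fl,'psi',round(np.rad2deg(psi)),len(js),js[0],js[2],js[-1],'g',np.round(g,2).tolist())
print(time.time()-t0)
E
```

```text
40 0 psi -140 5 [-0.77, 0.0, -1.01, 0.18, 1.29, 1.96] [-0.27, -0.01, -0.59, 0.55, 0.56, 2.3] [0.19, 0.81, 0.74, 1.8, -0.17, 2.66] g [-0.63, 1.29, 1.01, 1.98, -0.14, 2.97]
40 0 psi -120 5 [-0.75, 0.4, -0.53, 1.33, 1.23, 0.84] [-0.31, 0.1, -0.44, 0.85, 0.68, 1.85] [0.3, 0.67, 0.47, 1.63, -0.24, 2.42] g [-0.63, 1.29, 1.01, 1.98, -0.14, 2.97]
40 0 psi -100 6 [-0.67, 0.64, -0.21, 1.78, 1.01, 0.44] [-0.31, 0.23, -0.28, 1.18, 0.69, 1.39] [0.5, 0.73, 0.38, 1.71, -0.53, 2.38] g [-0.63, 1.29, 1.01, 1.98, -0.14, 2.97]
40 0 psi 100 6 [0.48, 0.64, -0.14, 1.64, -1.17, -0.68] [0.12, 0.22, -0.29, 1.02, -0.7, -1.64] [-0.65, 0.67, 0.27, 1.72, 0.45, -2.53] g [-0.63, 1.29, 1.01, 1.98, -0.14, 2.97]
40 0 psi 120 6 [0.52, 0.29, -0.62, 0.63, -1.31, -1.6] [0.11, 0.09, -0.46, 0.69, -0.63, -2.1] [-0.5, 0.9, 0.7, 1.99, 0.34, -2.71] g [-0.63, 1.29, 1.01, 1.98, -0.14, 2.97]
40 0 psi 140 5 [0.46, 0.08, -1.13, -0.62, -1.09, -2.6] [0.06, -0.01, -0.6, 0.43, -0.46, -2.52] [-0.31, 0.77, 0.66, 1.78, 0.13, -2.78] g [-0.63, 1.29, 1.01, 1.98, -0.14, 2.97]
40 1 psi -140 5 [-0.77, 0.0, -1.01, 0.18, 1.29, -1.18] [-0.27, -0.01
[... 317 characters left out ...]
 1.78, 1.01, -2.7] [-0.31, 0.23, -0.28, 1.18, 0.69, -1.75] [0.5, 0.73, 0.38, 1.71, -0.53, -0.76] g [-0.63, 1.29, 1.01, 1.98, -0.14, -0.17]
40 1 psi 100 6 [0.48, 0.64, -0.14, 1.64, -1.17, 2.46] [0.12, 0.22, -0.29, 1.02, -0.7, 1.51] [-0.65, 0.67, 0.27, 1.72, 0.45, 0.62] g [-0.63, 1.29, 1.01, 1.98, -0.14, -0.17]
40 1 psi 120 6 [0.52, 0.29, -0.62, 0.63, -1.31, 1.54] [0.11, 0.09, -0.46, 0.69, -0.63, 1.05] [-0.5, 0.9, 0.7, 1.99, 0.34, 0.43] g [-0.63, 1.29, 1.01, 1.98, -0.14, -0.17]
40 1 psi 140 5 [0.46, 0.08, -1.13, -0.62, -1.09, 0.54] [0.06, -0.01, -0.6, 0.43, -0.46, 0.62] [-0.31, 0.77, 0.66, 1.78, 0.13, 0.37] g [-0.63, 1.29, 1.01, 1.98, -0.14, -0.17]
nograsp 60 0
nograsp 60 1
0.43651437759399414
```

The tilted grasp (tool leaning about 40° behind the handle) with the pour heading left (psi about 100°) is reachable. I'll choose the smallest workable lean, then grasp and lift.

```bash
python3 - <<'E'
from h import *
H=np.load('H.npy'); JO=[.4451,-.3059,.004]; P0=2.728
best=None
for a in np.deg2rad([20,25,30,35,38]):
  for psi in np.deg2rad([80,85,90,95,100,105,110,120]):
    u=np.array([np.cos(psi),np.sin(psi),0]); js=[]
    for t in np.deg2rad([0,20,40,60,80,100,115]):
      s=np.array([*H,.18+.125*max(0,1-t/1.3)])-.028*u
      j=ik(*spoutpose(s,psi,t,a,1)); js.append(j)
    if all(j is not None for j in js):
      lo=np.array([-2.52,-.91,-1.3,-1.96,-1.52,-3.14]);hi=np.array([2.52,1.74,1.37,2.02,1.47,3.14]);A=np.array(js)
      print(round(np.rad2deg(a)),round(np.rad2deg(psi)),'margin',np.minimum(A-lo,hi-A).min().round(2),A[:,5].round(2))
for a in np.deg2rad([20,25,30,35,38]):
  print(np.round(ik(*jugtool(JO,P0,0,a,1)),2))
E
```

```text
30 100 margin 0.06 [0.72 0.91 1.1  1.32 1.61 2.17 2.89]
30 105 margin 0.17 [0.67 0.84 1.02 1.22 1.48 1.98 2.82]
30 110 margin 0.15 [0.62 0.78 0.94 1.12 1.34 1.76 2.69]
30 120 margin 0.04 [0.51 0.65 0.79 0.93 1.07 1.25 1.73]
35 90 margin 0.03 [0.78 0.99 1.21 1.47 1.8  2.3  2.8 ]
35 95 margin 0.12 [0.72 0.93 1.14 1.37 1.68 2.18 2.74]
35 100 margin 0.23 [0.67 0.86 1.06 1.27 1.56 2.03 2.66]
35 105 margin 0.25 [0.62 0.8  0.98 1.18 1.43 1.86 2.54]
35 110 margin 0.19 [0.57 0.74 0.91 1.09 1.31 1.67 2.35]
35 120 margin 0.12 [0.47 0.62 0.76 0.91 1.06 1.26 1.6 ]
38 85 margin 0.02 [0.79 1.03 1.26 1.53 1.87 2.33 2.77]
38 90 margin 0.1 [0.74 0.96 1.18 1.44 1.76 2.23 2.71]
38 95 margin 0.2 [0.69 0.9  1.11 1.34 1.64 2.11 2.64]
38 100 margin 0.32 [0.64 0.84 1.03 1.25 1.53 1.97 2.54]
38 105 margin 0.27 [0.59 0.77 0.96 1.16 1.41 1.81 2.4 ]
38 110 margin 0.21 [0.54 0.72 0.89 1.07 1.29 1.63 2.21]
38 120 margin 0.07 [0.45 0.6  0.74 0.89 1.05 1.26 1.56]
[-0.66  0.88  0.31  1.34 -0.08 -0.23]
[-0.65  0.96  0.45  1.48 -0.1  -0.22]
[-0.64  1.05  0.6   1.63 -0.11 -0.2 ]
[-0.64  1.16  0.78  1.79 -0.13 -0.18]
[-0.63  1.23  0.91  1.9  -0.13 -0.17]
```

```bash
cat >> h.py <<'E'
A=np.deg2rad(35); PSI=np.deg2rad(105); JO=np.array([.4451,-.3059,.004]); P0=2.728
E
python3 - <<'E'
from h import *
p,q=jugtool(JO,P0,0,A,1); z=q2R(q).apply([0,0,1])
set_gripper(.04,110)
env.movep(p-.13*z+[0,0,.08],q); env.movel(p-.10*z,q)
hit=env.movel(p,q,rate=.08,threshold=12); print(hit,telemetry.read_tcp_pos()-p)
set_gripper(0,110); print('gap',telemetry.read_finger_gap(),telemetry.read_grasp_force())
env.movel(p+[0,0,.03],q,rate=.08); print(telemetry.read_finger_gap(),telemetry.read_contact_force(),telemetry.read_time_s())
snapshot('top'); im,_=snapshot('side'); cv2.imwrite('pics/s2.png',im[100:300,250:550])
E
```

```text
Traceback (most recent call last):
rig.Unreachable: the arm cannot take that pose within its joint ranges
```

```bash
python3 - <<'E'
from h import *
for a in np.deg2rad([30,35]):
  p,q=jugtool(JO,P0,0,a,1); z=q2R(q).apply([0,0,1])
  for n,v in dict(zz=-z,mid=(-z+[0,0,1])/np.linalg.norm(-z+[0,0,1]),up=np.array([0,0,1.])).items():
    print(round(a,2),n,[(s,ik(p+s*v,q) is not None) for s in(.04,.06,.08,.1,.12,.16,.2)])
E
```

```text
0.52 zz [(0.04, True), (0.06, True), (0.08, True), (0.1, False), (0.12, False), (0.16, False), (0.2, False)]
0.52 mid [(0.04, True), (0.06, True), (0.08, True), (0.1, True), (0.12, True), (0.16, False), (0.2, False)]
0.52 up [(0.04, True), (0.06, True), (0.08, True), (0.1, True), (0.12, True), (0.16, True), (0.2, False)]
0.61 zz [(0.04, True), (0.06, False), (0.08, False), (0.1, False), (0.12, False), (0.16, False), (0.2, False)]
0.61 mid [(0.04, True), (0.06, True), (0.08, False), (0.1, False), (0.12, False), (0.16, False), (0.2, False)]
0.61 up [(0.04, True), (0.06, True), (0.08, True), (0.1, True), (0.12, False), (0.16, False), (0.2, False)]
```

```bash
sed -i 's/^A=np.deg2rad(35)/A=np.deg2rad(30)/' h.py; python3 - <<'E'
from h import *
p,q=jugtool(JO,P0,0,A,1); z=q2R(q).apply([0,0,1]); m=-z+[0,0,1]; m/=np.linalg.norm(m)
set_gripper(.04,110)
env.movep(p+.1*m,q)
hit=env.movel(p,q,rate=.08,threshold=12); print(hit,telemetry.read_tcp_pos()-p)
set_gripper(0,110); print('gap',telemetry.read_finger_gap(),telemetry.read_grasp_force())
env.movel(p+[0,0,.03],q,rate=.08); print(telemetry.read_finger_gap(),telemetry.read_contact_force(),telemetry.read_time_s())
im,_=snapshot('top'); cv2.imwrite('pics/s2.png',cv2.resize(im[150:300,330:480],(600,600)))
im,_=snapshot('wrist'); cv2.imwrite('pics/s3.png',im)
E
```

```text
False [ 0.00029808 -0.00019547  0.00044803]
gap 0.010617726526219534 107.47633373117424
0.010065511310650492 [-0.3283788   0.46277631 -3.50139851] 52.425
```

View pics/s3.png

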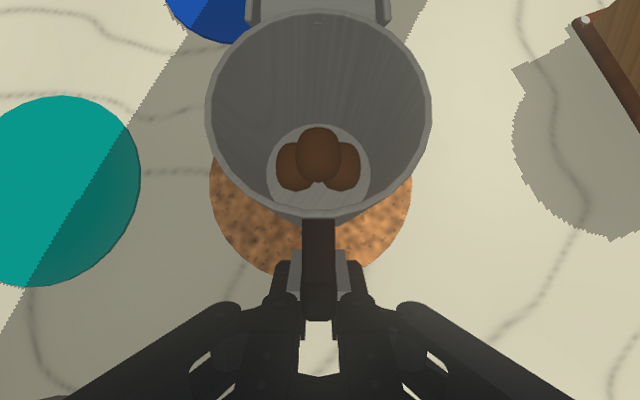

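The jug is held, with its three nutmegs inside at about (318,160). Now I carry it over and pour.

```bash
cat >> h.py <<'E'
def sp(deg,lat=.016):
    t=np.deg2rad(deg); H=np.load('H.npy'); u=np.array([np.cos(PSI),np.sin(PSI),0]); w=np.array([-u[1],u[0],0])
    return spoutpose(np.array([*H,.172+.133*max(0,1-t/1.3)])-.03*u+lat*w,PSI,t,A,1)
E
python3 - <<'E'
from h import *
D=[0,15,30,45,55,65,75,85,95,105,112]
print([ik(*sp(d)) is not None for d in D])
p,q=jugtool(JO,P0,0,A,1)
env.movel(p+[0,0,.14],q,rate=.15)
env.movel(*sp(0),rate=.15); print(telemetry.read_time_s())
for d in D[1:]:
    env.movel(*sp(d),rate=.12)
    if d>=65: env.dwell(.25)
print(telemetry.read_finger_gap(),telemetry.read_time_s(),telemetry.read_contact_force())
env.dwell(.8)
im,_=snapshot('top'); cv2.imwrite('pics/p1.png',cv2.resize(im[150:290,230:420],(760,560),interpolation=cv2.INTER_CUBIC))
E
```

```text
[True, True, True, True, True, True, True, True, True, True, True]
54.975
0.010440322008471517 60.4333 [-0.73161923  0.38296122 -3.12531537]
```

View pics/p1.png

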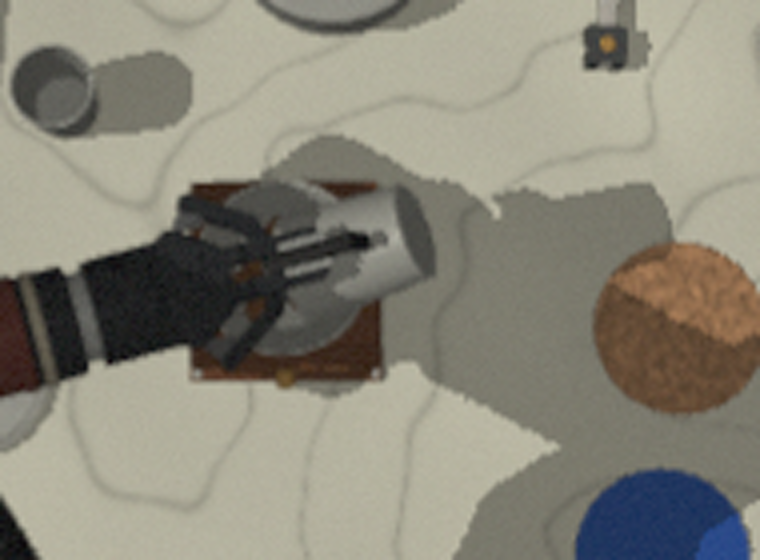

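The jug is tipped over the hopper and nutmegs show there around (250,270) in the crop. The jug's weight has dropped by about 0.3 N, which matches three nutmegs. Next I tilt back, check, and replace the jug on the mat.

```bash
python3 - <<'E'
from h import *
c,T=wfc('top'); print([ (round(r['p'],2),onz(c,T,r['uv'],.004)[:2].round(4)) for r in spotter.landmark_of('top','mat')])
for d in [95,75,55,30,0]: env.movel(*sp(d),rate=.15)
im,_=snapshot('wrist'); cv2.imwrite('pics/p2.png',im)
print(telemetry.read_contact_force())
p,q=jugtool(JO,P0,0,A,1)
env.movel(p+[0,0,.14],q,rate=.2); env.movel(p+[0,0,.02],q,rate=.15)
print(env.movel(p+[0,0,.0],q,rate=.04,threshold=4),telemetry.read_tcp_pos()-p)
set_gripper(.04); z=q2R(q).apply([0,0,1]); m=-z+[0,0,1]; m/=np.linalg.norm(m)
env.movel(p+.1*m,q,rate=.15)
im,_=snapshot('wrist'); print(telemetry.read_time_s())
im,_=snapshot('top');
for n,zz in dict(jug_mid=.0515,jug_spout=.107,jug_handle=.066,crank_hub=.016,crank_knob=.052).items():
    for r_ in spotter.landmark_of('top',n)[:1]: print(n,round(r_['p'],2),np.round(r_['uv']),onz(c,T,r_['uv'],zz)[:2].round(4))
E
```

```text
[(0.92, array([ 0.4378, -0.3261])), (0.8, array([ 0.2448, -0.2881])), (0.59, array([ 0.3741, -0.4958]))]
[-0.36543608  0.33518106 -2.04883239]
True [-1.17939272e-04  4.35023744e-05  3.00818690e-04]
68.6583
crank_hub 0.62 [380. 163.] [ 0.6836 -0.2541]
crank_knob 0.6 [382. 130.] [ 0.7897 -0.2577]
```

View pics/p2.png

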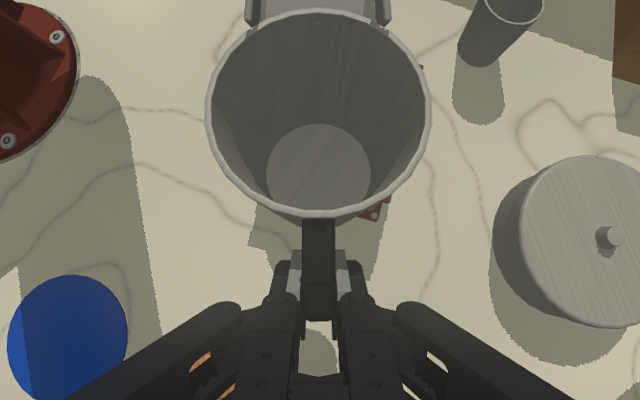

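The jug is empty and upright on the cork mat. The crank hub now reads (.684,-.254), so it may have been nudged. I'll look from close up.

```bash
cat >> h.py <<'E'
def crank(im=None):
    im,d=snapshot('wrist'); c,T=wfc('wrist'); o={}
    for n,zz in dict(crank_hub=.016,crank_foot=0,crank_knob=.052).items():
        o[n]=[(round(r['p'],2),np.round(r['uv']).tolist(),onz(c,T,r['uv'],zz)[:2].round(4).tolist()) for r in spotter.landmark_of('wrist',n)[:2]]
    return im,o,cloud(c,T,d,np.ones(d.shape,bool))
E
python3 - <<'E'
from h import *
env.movel(np.array(telemetry.read_tcp_pos())+[-.03,0.01,.05],rate=.15)
goto([.55,-.22,.3],np.deg2rad(70)); goto([.665,-.24,.25],np.deg2rad(70))
im,o,P=crank(); cv2.imwrite('pics/c1.png',im); print(o,telemetry.read_time_s(),np.round(telemetry.read_joint_positions(),2))
k=(P[:,2]>.02)&(P[:,2]<.08)&(np.hypot(P[:,0]-.71,P[:,1]+.245)<.12); np.save('cr.npy',P[k])
K=P[k&(P[:,2]>.055)]; print('knobtop',(K.max(0)+K.min(0))/2,len(K))
E
```

```text
{'crank_hub': [(0.65, [316.0, 179.0], [0.6816, -0.249]), (0.3, [185.0, 230.0], [0.6873, -0.4201])], 'crank_foot': [(0.93, [313.0, 178.0], [0.6835, -0.2535])], 'crank_knob': [(0.86, [337.0, 279.0], [0.7909, -0.2636])]} 71.0667 [-0.45  0.66  0.49  1.4  -0.   -0.1 ]
knobtop [ 0.77950349 -0.25920561  0.06367433] 382
```

View pics/c1.png

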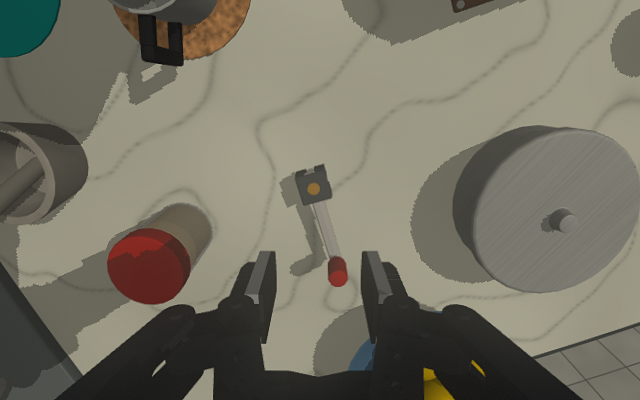

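```bash
python3 - <<'E'
from h import *
P=np.load('cr.npy'); r=np.hypot(P[:,0]-.684,P[:,1]+.253)
t=P[(P[:,2]>.0295)&(P[:,2]<.0345)&(r<.03)]
print('hubtop',len(t),t.mean(0),cv2.minAreaRect((t[:,:2]*1000).astype(np.float32)))
k=P[P[:,2]>.067]; print('knobtop',len(k),k.mean(0),cv2.minEnclosingCircle((k[:,:2]*1000).astype(np.float32)))
a=P[(P[:,2]>.026)&(P[:,2]<.0325)&(r>.025)&(r<.08)]; w,v=np.linalg.eigh(np.cov(a[:,:2].T)); print('arm',len(a),a.mean(0),np.rad2deg(np.arctan2(v[1,1],v[0,1])),np.sqrt(w))
print(P[:,2].max())
E
```

```text
hubtop 940 [ 0.68701382 -0.25298281  0.03241703] ((690.5603637695312, -253.4960174560547), (34.08384704589844, 45.98551559448242), 86.40923309326172)
knobtop 273 [ 0.77888546 -0.25885902  0.07028841] ((779.5719604492188, -259.4768371582031), 10.674944877624512)
arm 540 [ 0.73539537 -0.25614329  0.03060127] 176.40293761476022 [0.00409982 0.01600201]
0.07234812639456312
```

The crank hub is at (.684,-.253) with heading -3.6°. I grasp it across its y faces and carry it to a look pose over the hopper.

```bash
python3 - <<'E'
from h import *
C=[.6842,-.2530]; yaw=np.deg2rad(86.4); H=np.load('H.npy')
set_gripper(.06,80); goto([*C,.12],yaw); print(goto([*C,.004],yaw,True,rate=.08,threshold=10),telemetry.read_tcp_pos())
set_gripper(0,80); print('gap',telemetry.read_finger_gap(),telemetry.read_tcp_pos())
goto([*C,.1],yaw,True,rate=.15); print(telemetry.read_finger_gap(),telemetry.read_contact_force())
goto([.62,-.2,.3],np.deg2rad(70),True,rate=.2)
y=np.deg2rad(34.); tx=np.array([-np.sin(y),np.cos(y)])
goto([*(H+.03*tx),.36],y); print(np.round(telemetry.read_joint_positions(),2))
im,x,P=hopper(); cv2.imwrite('pics/h3.png',im); print(x)
c,T=wfc('wrist'); 
k=(P[:,2]>.158)&(P[:,2]<.18)&(np.hypot(*(P[:,:2]-x[:2]).T)<.02); Q0=P[k]; np.save('shaft2.npy',Q0)
for n,zz in dict(drive_seat=.155,drive_spline=.162,hopper_rim=.15).items():
    print(n,[(round(r['p'],2),np.round(r['uv']).tolist(),onz(c,T,r['uv'],zz)[:2].round(4)) for r in spotter.landmark_of('wrist',n)])
for lo in(.164,.1725):
  for ce in (Q0[Q0[:,2]>.1725][:,:2].mean(0),x[:2]):
    Q=Q0[Q0[:,2]>lo][:,:2]-ce; th=np.arctan2(Q[:,1],Q[:,0]); r=np.hypot(*Q.T); kk=r>.006
    m=np.sum(r[kk]**2*np.exp(4j*th[kk])); print(len(Q),ce,'angle',np.rad2deg(np.angle(m)/4),abs(m)/np.sum(r[kk]**2))
print(telemetry.read_time_s())
uv=[r['uv'] for r in spotter.landmark_of('wrist','drive_spline')]
v,u=(int(uv[0][1]),int(uv[0][0])) if uv else (195,320)
v0,u0=max(0,v-75),max(0,u-100); cv2.imwrite('pics/h3c.png',cv2.resize(im[v0:v0+150,u0:u0+200],(800,600),interpolation=cv2.INTER_CUBIC)); print(u0,v0)
E
```

```text
False [ 0.68460092 -0.25318379  0.00464799]
gap 0.03287114180489685 [ 0.68461818 -0.253212    0.00468741]
0.0328756680979493 [-0.51759389 -0.30874182 -3.48148695]
[-0.04  0.15  0.    1.42 -0.    0.94]
[0.48585065 0.02910972 0.0672689 ]
drive_seat [(0.76, [317.0, 198.0], array([0.4872, 0.0263]))]
drive_spline [(0.82, [332.0, 194.0], array([0.4967, 0.041 ])), (0.48, [341.0, 195.0], array([0.5055, 0.0449]))]
hopper_rim [(0.68, [312.0, 193.0], array([0.481 , 0.0267]))]
283 [0.48542738 0.02942429] angle 34.06743200473355 0.7247970092165659
283 [0.48585065 0.02910972] angle 33.94178392632224 0.6818159503674774
109 [0.48542738 0.02942429] angle 34.12541948992881 0.9030684746548423
109 [0.48585065 0.02910972] angle 34.31429341324589 0.8692306081899978
77.3333
232 118
```

View pics/h3c.png

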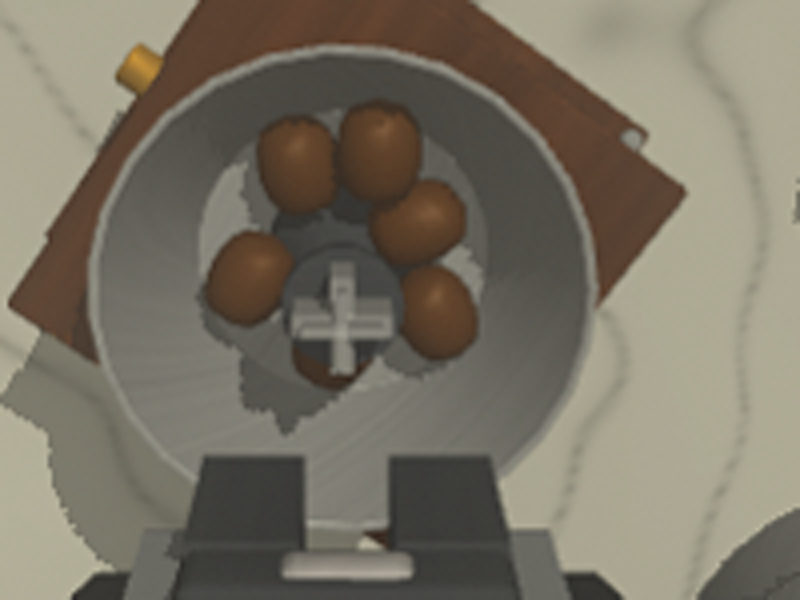

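All six nutmegs are in the hopper: five show around the shaft and one is partly hidden behind it at (330,370) in the crop. The splines lie at 34.15°, centred on (.4856,.0293). Now I fit the crank.

```bash
python3 - <<'E'
from h import *
S=np.array([.4856,.0293]); y=np.deg2rad(34.15)
goto([*S,.23],y); goto([*S,.185],y,True,rate=.1)
ok=False
import itertools
cand=[(0,0,0)]+[(.0015*np.cos(k),.0015*np.sin(k),0) for k in np.arange(0,6.28,np.pi/2)+y]+[(0,0,.06),(0,0,-.06)]+[(.003*np.cos(k),.003*np.sin(k),0) for k in np.arange(0,6.28,np.pi/4)+y]
for dx,dy,dw in cand:
    p=[S[0]+dx,S[1]+dy]; goto([*p,.184],y+dw,True,rate=.05)
    hit=goto([*p,.1600],y+dw,True,rate=.04,threshold=8); z=telemetry.read_tcp_pos()[2]
    print((round(dx,4),round(dy,4),dw),hit,round(z,4),np.round(telemetry.read_contact_force(),1))
    if z<.164: ok=True;break
    goto([*p,.184],y+dw,True,rate=.05)
print(ok,telemetry.read_time_s(),np.round(telemetry.read_joint_positions(),2))
E
```

```text
(0, 0, 0) True 0.1595 [-1.  -0.2  7.3]
True 79.4333 [-0.09  0.27 -0.38  0.92  0.    0.88]
```

Fully home (TCP z 0.1595). Now I turn it 200° anticlockwise with the last joint, release and check.

```bash
python3 - <<'E'
from h import *
j=np.array(telemetry.read_joint_positions())
for i in range(7):
    j[5]-=np.deg2rad(200/7); env.move_joints(j.tolist())
    print(np.round(telemetry.read_torque()[2],2),np.round(telemetry.read_contact_force(),1),np.round(telemetry.read_tcp_pos(),4))
print(telemetry.read_finger_gap())
set_gripper(.06); print(np.round(telemetry.read_contact_force(),1))
t=np.array(telemetry.read_tcp_pos()); env.movel(t+[0,0,.1],rate=.08); 
yaw=np.deg2rad(234.15); tx=np.array([-np.sin(yaw),np.cos(yaw)])
goto([*(t[:2]+.04*tx),.36],yaw,True,rate=.2)
im,x,P=hopper(); cv2.imwrite('pics/e1.png',im)
k=(P[:,2]>.15)&(np.hypot(*(P[:,:2]-t[:2]).T)<.12)
Q=P[k]; K=Q[Q[:,2]>.21]; print('knob',K[:,:2].mean(0)-t[:2],np.rad2deg(np.arctan2(*(K[:,:2].mean(0)-t[:2])[::-1])),Q[:,2].max())
hb=Q[(np.hypot(*(Q[:,:2]-t[:2]).T)<.015)]; print('hub top z',np.median(hb[:,2]))
print(telemetry.read_time_s())
snapshot('top'); c,T=wfc('top')
for n,zz in dict(jug_mid=.0515,jug_spout=.107,mat=.0,tumbler=0,jar1=0,mortar=0,masala_box=0).items():
    for r_ in spotter.landmark_of('top',n)[:2]: print(n,round(r_['p'],2),np.round(r_['uv']),onz(c,T,r_['uv'],zz)[:2].round(4))
E
```

```text
-0.02 [-3.2 -1.2  4.4] [0.4848 0.0292 0.1596]
-0.01 [-4.1 -2.6  5.1] [0.4847 0.0291 0.1596]
0.0 [-3.7 -4.   5. ] [0.4848 0.029  0.1596]
-0.02 [-3.9 -4.8  5.6] [0.4848 0.0288 0.1596]
0.01 [-4.5 -4.9  4.8] [0.4848 0.0287 0.1596]
0.02 [-3.5 -4.2  3.7] [0.4852 0.0287 0.1596]
0.01 [ 0.9 -3.2  0.4] [0.4857 0.0292 0.1596]
0.03261731747175563
[-0.5  1.3  0.6]
knob [ 0.0380877  -0.02674656] -35.077920119725 0.44666383720689884
hub top z 0.18592400201584602
85.8083
jug_mid 0.57 [399. 226.] [ 0.4562 -0.3026]
jug_spout 0.86 [397. 249.] [ 0.3789 -0.2821]
mat 0.82 [399. 234.] [ 0.4319 -0.3106]
mat 0.76 [390. 293.] [ 0.2347 -0.2706]
tumbler 0.79 [246. 173.] [0.6596 0.2182]
jar1 0.93 [428. 159.] [ 0.6955 -0.4269]
jar1 0.59 [184. 169.] [0.6792 0.4341]
mortar 0.75 [462. 195.] [ 0.5641 -0.5402]
masala_box 0.94 [312. 135.] [ 0.7911 -0.0155]
masala_box 0.59 [218. 241.] [0.4263 0.3155]
```

View pics/e1.png

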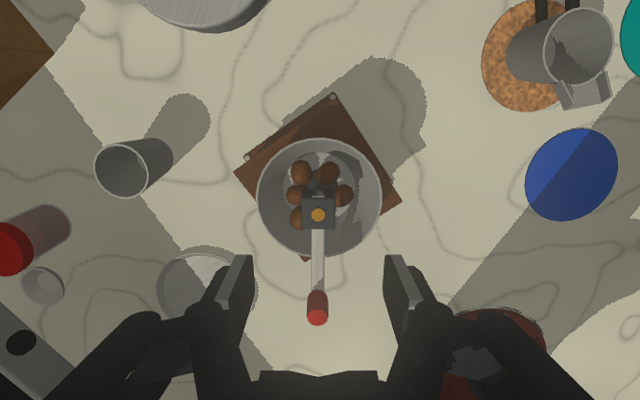

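The crank sits fully home (hub top at 0.186 m), with the knob turned towards (318,307). Five nutmegs show around it. The jug stands upright on the cork mat at about (575,50), and the bystanders have not moved.

```bash
python3 -c "
from h import *
env.dwell(.5); print(order.sign_off())"
```

```text
the job is handed in; nothing more can be done
None
```

The job is handed in at about 86 of the 210 s: all six nutmegs are in the hopper, the jug is upright on its cork mat, and the crank is fully home, turned about 200° and left on the shaft.

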